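Swap the fuse modules and lock the box

ROBOT

A 6-joint arm with a two-finger parallel gripper is mounted at the origin on the work surface. World frame = base frame: x ahead of the robot, y to its left, z up, the work surface at z = 0. Lengths are in m, angles in rad, forces in N, time in s.
With the tool pointing down it reaches from about 0.225 to 0.875 m from the base axis. Payload 3.4 kg.
Tool frame: the origin (TCP) lies on the centre line of the jaws, within the pads' length; the fingertips stand 17 mm ahead of it and the grasp point (between the pads) lies 2 mm behind it (manip.finger_overhang is the distance from the TCP to the fingertips, in m); y points along the fingers, x is the direction in which the jaws open and shut, and the axes are right-handed (so a half turn about y gives the same grasp; the last joint's range is limited). The gripper opens to 85 mm and grips with 20 to 120 N. Pads are 22 mm wide; open, the fingers measure 114 mm over their backs; the gripper's body (76 mm by 85 mm) begins 54 mm behind the grasp point. The pads swing forward as they close: fully open they stand 13 mm farther back than shut.
Start: joints at [1.146, 0.276, 1.505, -0, 1.361, -0.121], TCP at [0.172, 0.549, 0.248] pointing down, gripper open.
Joint ranges: [-2.89, 2.89], [-0.75, 2.08], [0.22, 2.7], [-1.18, 4.32], [0.11, 2.71], [-2.7, 2.7]. Speed limits (rad/s): [2.57, 2.57, 3.14, 3.14, 3.14, 3.14].

INTERFACE

Orientations are given as a unit quaternion [w, x, y, z].
In Python, from rig import manip gives the robot as it stands.
- The arm moves only by the tool arm_command, never from a script. Its argument "commands" is a list of rows, each a list of 3 entries, a list of its own where there are three numbers: the finger opening in cm, from 0 to 8.54, then the shift along the world's x, y, z in cm, then the turn about the world's z in rad. A call has 1 to 12 rows; each row shifts and turns the commanded pose from where the row before left it; what a row does not reach is not made up. A row lasts 1/10 s, in which the tool goes at most 50 mm and 8.59 degrees, less where a joint would pass 70% of its speed; a pose out of reach is approached as far as the arm can. A call with a gripper value outside its range is refused whole. The fingers move at their own pace and stop on an object; "grip_force" is the grip in N (left out, the last holds). Time passes only in rows, so rows that do not move let the fingers close. It gives the time, the measured TCP pose, the force and the opening at its end, in the units of the state.
- manip.get_state(): the state, without advancing time (a new reading comes with each control period).
- manip.get_image(name): name is "side" or "top" or "wrist"; returns a dict with "pixels" (400x640x3 uint8, red, green, blue), "range_z" (400x640 float32, m along the optical axis (not along the pixel's ray), 0 where there is no reading), "intrinsics" (3x3 intrinsics, pixels), "R" (3x3) and "t" (3): a world point X has camera coordinates R X + t. Camera axes: x right, y down, z forward; pixel columns grow to the right and rows downward; lengths in m; the calibration is good to about 2 mm. A picture is of the moment at which its call begins.
- manip.sign_off(): hands the job in, once; it reports no verdict.
The state is a dict: "clock": time; "qpos": joint angles; "qd": joint speeds; "effort": joint torques, N m; "position": TCP position; "ee_rot": TCP orientation; "contact_force": force on the tool from outside, world axes, zero at the start; "moment": the same for the moment, N m; "width": finger opening in m.
Only numpy, scipy, OpenCV 4.12 (cv2) and the standard library are available. Lean on these libraries where they do the work, as an engineer would, in place of code of your own. Each camera call takes 0.05 s, during which the arm holds its last target.

TASK

Service the battery fuse box: pull its red lock knob fully out until it clicks, then move every spent grey-and-white fuse module from the box into the grey tray, and plug every new orange-topped module lying on or around the blue mat fully down into a bay of the box, any bay, one per bay. With all of them plugged in, push the red knob fully home again so that the steel bar locks them, and leave the yellow ring, jar, multimeter and wrench socket standing nearby where they are.

Things in the scene. Friction and masses are not known exactly. Their poses are not given: they have to be found in the camera images.
- fusebox: Black fixed fuse box on the bench, 30 mm high, 116 (x) x 210 (y) mm, with three bays in a row along its y. Origin: on the bench, under the middle bay's centre; the block runs from -80 to +36 mm in its x. Its own -x side is the front with an aluminium guide (to x = -88 mm, 62 mm high) and the knob.
- bay0 (a point): Centre of the floor of the +y bay, 10 mm above the bench. Rectangular hole 46.4 (x) x 38.4 (y) mm, 20 mm deep, 2 mm chamfer, axes as the fuse box, open at the top of the block. A seated module's origin lies here, the top 5 mm of its base standing out, its x along the box's x either way round.
- bay1 (a point): Centre of the floor of the middle bay, 10 mm above the bench. Rectangular hole 46.4 (x) x 38.4 (y) mm, 20 mm deep, 2 mm chamfer, axes as the fuse box, open at the top of the block. A seated module's origin lies here, the top 5 mm of its base standing out, its x along the box's x either way round.
- bay2 (a point): Centre of the floor of the -y bay, 10 mm above the bench. Rectangular hole 46.4 (x) x 38.4 (y) mm, 20 mm deep, 2 mm chamfer, axes as the fuse box, open at the top of the block. A seated module's origin lies here, the top 5 mm of its base standing out, its x along the box's x either way round.
- lock (a joint): Lock knob slide, m: 0 = home, 0.030 = fully out, along the fuse box's -x. A spring detent holds it at either end (about 5 N to leave; past 0.015 it is drawn on to the other end). It carries a flat steel comb 38 to 44 mm above the bench: home, its tongues lie over the front edge of every bay and hold modules down or block the bay; out, bays are free. A module not fully down stops it.
- knob (a point): Centre of the red mushroom knob, 41 mm above the bench, 106 mm in front (-x) of the fuse box's origin when home, 136 mm when out. Horizontal cylinder along the fuse box's x, 30 mm in diameter, 22 mm long, with a 36 mm rim 5 mm thick at its front. Its back end is 12 mm behind this point (towards the box), the rim's front face 15 mm in front of it.
- mat: Blue fixed bench mat, 210 x 210 x 2 mm. Origin: centre of its underside. The new modules start upright on it. Mat and tray may swap sides.
- tray: Grey fixed open tray, 200 x 200 mm outside, 35 mm high, walls and floor 5 mm. Origin: centre of its underside. Starts empty.
- new0: New fuse module: black base, orange shoulder and orange grip. Two or three are present. Origin: centre of underside, z up. Base 44 (x) x 36 (y) x 25 mm high; centred on it a grip block 24 (x) x 16 (y) mm, 25 to 59 mm above the underside. 0.08 to 0.17 kg; same shape half-turned. None if absent.
- new1: New fuse module: black base, orange shoulder and orange grip. Two or three are present. Origin: centre of underside, z up. Base 44 (x) x 36 (y) x 25 mm high; centred on it a grip block 24 (x) x 16 (y) mm, 25 to 59 mm above the underside. 0.08 to 0.17 kg; same shape half-turned. None if absent.
- new2: New fuse module: black base, orange shoulder and orange grip. Two or three are present. Origin: centre of underside, z up. Base 44 (x) x 36 (y) x 25 mm high; centred on it a grip block 24 (x) x 16 (y) mm, 25 to 59 mm above the underside. 0.08 to 0.17 kg; same shape half-turned. None if absent.
- spent0: Spent fuse module: grey base, white shoulder and white grip; starts seated in bay0 under the lock. Two or three are present, so at most one bay starts empty. Origin: centre of underside, z up. Base 44 (x) x 36 (y) x 25 mm high; centred on it a grip block 24 (x) x 16 (y) mm, 25 to 59 mm above the underside. 0.08 to 0.17 kg; same shape half-turned. None if absent.
- spent1: Spent fuse module: grey base, white shoulder and white grip; starts seated in bay1 under the lock. Two or three are present, so at most one bay starts empty. Origin: centre of underside, z up. Base 44 (x) x 36 (y) x 25 mm high; centred on it a grip block 24 (x) x 16 (y) mm, 25 to 59 mm above the underside. 0.08 to 0.17 kg; same shape half-turned. None if absent.
- spent2: Spent fuse module: grey base, white shoulder and white grip; starts seated in bay2 under the lock. Two or three are present, so at most one bay starts empty. Origin: centre of underside, z up. Base 44 (x) x 36 (y) x 25 mm high; centred on it a grip block 24 (x) x 16 (y) mm, 25 to 59 mm above the underside. 0.08 to 0.17 kg; same shape half-turned. None if absent.
- tape: Flat yellow plastic ring, 70 mm across, 19 mm high, a bystander.
- jar: Clear jar with a steel cap, 60 mm across, 70 mm high, a bystander.
- meter: Yellow multimeter, 130 x 70 x 35 mm, a bystander.
- socket: Steel wrench socket standing on end, 24 mm across, 50 mm high, a bystander.
Mind the look-alikes: they are no part of the job. Leave any pink look-alike of the spent2 alone. What is shaped like the spent0 but green is not meant.

How it is judged:
By the outcome, as a careful person would: the job done as asked, in the order asked, and still so for the second after the job is handed in, with the robot touching nothing.
Of new0, new1, new2 only 2 to 3 are there at a start; the rules pass over those that are not, and their reading is None.
Of spent0, spent1, spent2 only 2 to 3 are there at a start; the rules pass over those that are not, and their reading is None.
At some moment in a run one of new0, new1, new2 may be knocked a few centimetres aside while the robot is not near it.
It also fails if it takes over 208 s, if anything falls off the work surface, if the arm or the gripper's body presses on something with over 40 N, if the wrist force passes 120 N, or if a joint passes its speed limit or range.

## Working session

There is one attempt and no reset: what is moved stays moved. The work goes in short steps, Python scripts to look and compute and a tool call to move; the robot and the scene stay as the last step left them, time stands still between calls to the robot, and variables do not carry over. Pictures are saved under pics/ and viewed, and the job is handed in when it is done.

Besides the shell and the picture viewer there is one more tool, called after ">>>" as name(argument=value, ...), one argument or row to a line, values as JSON. arm_command: Moves the arm, as the interface text tells. Its arguments: {"type":"object","properties":{"commands":{"type":"array"},"grip_force":{"type":"number"}},"required":["commands"]}

```bash
ls; mkdir -p pics; python3 - <<'E'
from rig import manip
import cv2
print(manip.get_state(), manip.finger_overhang)
for n in ["top","side","wrist"]:
    im=manip.get_image(n); cv2.imwrite(f"pics/{n}0.png",im["pixels"][...,::-1])
    print(n,im["intrinsics"].round(1).tolist(),im["R"].round(3).tolist(),im["t"].round(3).tolist())
E
```

```text
pics
{'clock': 0.0, 'qpos': array([ 1.14596525e+00,  2.76588149e-01,  1.50615213e+00, -3.87899713e-05,
        1.36066029e+00, -1.20981550e-01]), 'qd': array([ 1.59436910e-04,  1.06853763e-03, -1.20118599e-05, -9.02782127e-04,
       -2.86362529e-04, -1.53214831e-03]), 'effort': array([-4.65656740e-04, -4.16759670e+01, -2.45800155e+01, -5.67284478e-04,
        1.08783631e-02, -1.10865454e-05]), 'position': array([0.17183934, 0.54820289, 0.247436  ]), 'ee_rot': array([-0.56958426,  0.57023449,  0.41802195, -0.41912295]), 'contact_force': array([-0.61370332, -0.11209154,  0.68898291]), 'moment': array([-0.00077564, -0.01600884,  0.01618295]), 'width': 0.08510268938164536} 0.017
top [[435.3, 0.0, 322.3], [0.0, 435.3, 203.5], [0.0, 0.0, 1.0]] [[-0.021, -1.0, -0.011], [-0.993, 0.022, -0.118], [0.118, 0.009, -0.993]] [0.051, 0.539, 1.053]
side [[394.5, 0.0, 323.7], [0.0, 394.5, 193.7], [0.0, 0.0, 1.0]] [[-0.99, -0.143, -0.009], [-0.096, 0.71, -0.697], [0.106, -0.689, -0.717]] [0.535, 0.057, 1.033]
wrist [[320.3, 0.0, 320.3], [0.0, 320.3, 199.3], [0.0, 0.0, 1.0]] [[0.299, 0.954, -0.001], [0.905, -0.284, 0.316], [0.302, -0.095, -0.949]] [-0.575, -0.04, 0.38]
```

View pics/top0.png

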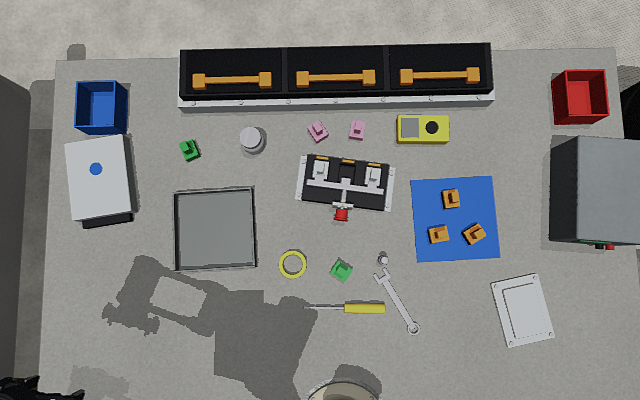

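View pics/side0.png

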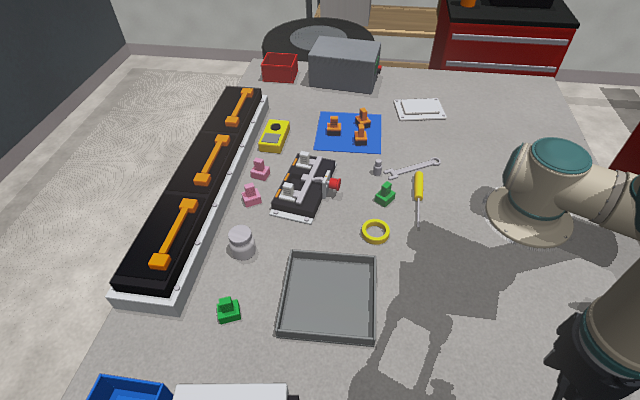

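View pics/wrist0.png

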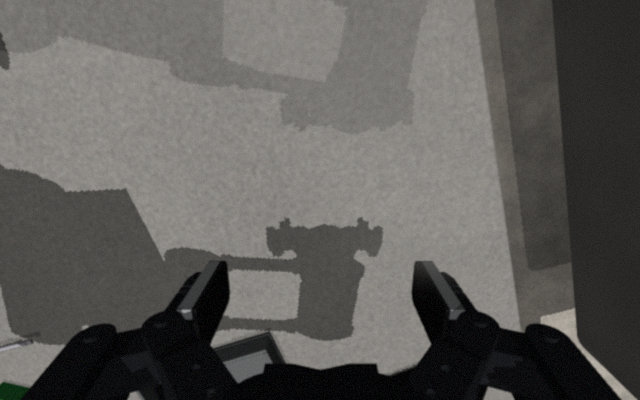

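```bash
cat > h.py <<'E'
import numpy as np, cv2
from rig import manip
def cast(im,uv,z):
    K,R,t=im["intrinsics"],np.array(im["R"]),np.array(im["t"])
    uv=np.atleast_2d(uv).astype(float)
    d=(np.linalg.inv(K)@np.c_[uv,np.ones(len(uv))].T); d=R.T@d; c=-R.T@t
    s=(z-c[2])/d[2]; return (c[:,None]+d*s).T
def cloud(im,mask=None):
    K,R,t=im["intrinsics"],np.array(im["R"]),np.array(im["t"])
    z=im["range_z"]; m=z>0
    if mask is not None: m&=mask>0
    v,u=np.nonzero(m); zz=z[v,u]
    p=np.linalg.inv(K)@np.c_[u,v,np.ones(len(u))].T*zz
    return (R.T@(p-t[:,None])).T, np.c_[u,v]
def proj(im,X):
    c=np.array(im["R"])@np.asarray(X,float).T+np.array(im["t"])[:,None]
    p=im["intrinsics"]@c; return (p[:2]/p[2]).T
def tri(a,ua,b,ub):
    P=[im["intrinsics"]@np.c_[im["R"],im["t"]] for im in (a,b)]
    X=cv2.triangulatePoints(P[0],P[1],np.array(ua,float).reshape(2,1),np.array(ub,float).reshape(2,1)); return (X[:3]/X[3]).ravel()
def mask(im,name):
    h=cv2.cvtColor(im["pixels"],cv2.COLOR_RGB2HSV)
    r={"orange":((8,140,60),(20,255,255)),"red":((0,150,60),(6,255,255)),"blue":((100,120,60),(120,255,255)),
       "white":((0,0,190),(180,40,255)),"green":((45,100,40),(75,255,255)),"pink":((150,60,80),(178,255,255)),"yellow":((24,130,80),(34,255,255))}[name]
    return cv2.inRange(h,*r)
def blobs(m,a=20):
    n,l,s,c=cv2.connectedComponentsWithStats(m); return [(l==i,s[i],c[i]) for i in range(1,n) if s[i][4]>=a]
def yawof():
    from scipy.spatial.transform import Rotation as Ro
    s=manip.get_state(); q=s["ee_rot"]; M=Ro.from_quat([q[1],q[2],q[3],q[0]]).as_matrix(); return s,M
E
python3 - <<'E'
from h import *
s,M=yawof(); print(M.round(3))
for n in ["top","side"]:
    im=manip.get_image(n)
    for col in ["orange","red","white","green","pink","blue","yellow"]:
        for m,st,c in blobs(mask(im,col)):
            p,_=cloud(im,m)
            if len(p)<10: continue
            q=np.median(p,0); 
            if q[0]>0.9 or abs(q[1])>.55 or q[0]<.25: continue
            zt=np.percentile(p[:,2],90); tp=p[p[:,2]>zt-.006]
            print(n,col,st.tolist(),"med",q.round(3),"top z %.3f"%zt,tp.mean(0).round(3), "ext",np.percentile(p,2,axis=0).round(3),np.percentile(p,98,axis=0).round(3))
im=manip.get_image("top")
cv2.imwrite("pics/topz.png",cv2.resize(im["pixels"][110:290,270:510,::-1],None,fx=3.3,fy=3.3,interpolation=cv2.INTER_CUBIC))
E
```

```text
[[ 0.299 -0.001 -0.954]
 [ 0.954 -0.001  0.299]
 [-0.001 -1.     0.   ]]
top orange [399, 67, 81, 19, 803] med [ 0.835 -0.25   0.108] top z 0.110 [ 0.835 -0.249  0.108] ext [ 0.818 -0.341  0.092] [ 0.853 -0.155  0.111]
top orange [296, 69, 80, 19, 791] med [0.835 0.002 0.108] top z 0.110 [0.836 0.    0.108] ext [ 0.819 -0.091  0.091] [0.853 0.094 0.112]
top orange [192, 72, 80, 18, 796] med [0.835 0.254 0.108] top z 0.111 [0.836 0.25  0.109] ext [0.819 0.158 0.092] [0.853 0.344 0.112]
top orange [316, 156, 13, 4, 33] med [0.658 0.04  0.031] top z 0.033 [0.657 0.039 0.031] ext [0.653 0.024 0.027] [0.662 0.053 0.035]
top orange [342, 159, 13, 4, 30] med [ 0.647 -0.027  0.031] top z 0.033 [ 0.647 -0.027  0.031] ext [ 0.644 -0.041  0.028] [ 0.652 -0.012  0.035]
top orange [368, 163, 13, 4, 31] med [ 0.637 -0.093  0.031] top z 0.033 [ 0.637 -0.092  0.031] ext [ 0.634 -0.106  0.028] [ 0.641 -0.078  0.034]
top orange [443, 190, 17, 19, 212] med [ 0.543 -0.277  0.028] top z 0.062 [ 0.546 -0.282  0.061] ext [ 0.525 -0.298  0.02 ] [ 0.568 -0.264  0.064]
top orange [463, 224, 23, 21, 246] med [
[... 8548 characters left out ...]
242, 183, 20, 24, 317] med [0.728 0.054 0.027] top z 0.060 [0.731 0.049 0.06 ] ext [0.707 0.032 0.002] [0.752 0.071 0.062]
side blue [313, 112, 68, 42, 1893] med [ 0.507 -0.27   0.004] top z 0.006 [ 0.503 -0.283  0.004] ext [ 0.401 -0.397  0.001] [ 0.602 -0.195  0.008]
side yellow [258, 119, 31, 27, 354] med [ 0.724 -0.227  0.037] top z 0.039 [ 0.728 -0.224  0.037] ext [ 0.697 -0.281  0.032] [ 0.764 -0.158  0.042]
side yellow [415, 171, 8, 27, 195] med [ 0.285 -0.054  0.025] top z 0.028 [ 0.285 -0.057  0.026] ext [ 0.275 -0.104  0.02 ] [ 0.295 -0.011  0.029]
side yellow [362, 219, 28, 22, 252] med [0.394 0.118 0.02 ] top z 0.022 [0.394 0.118 0.02 ] ext [0.363 0.084 0.015] [0.426 0.148 0.023]
```

View pics/topz.png

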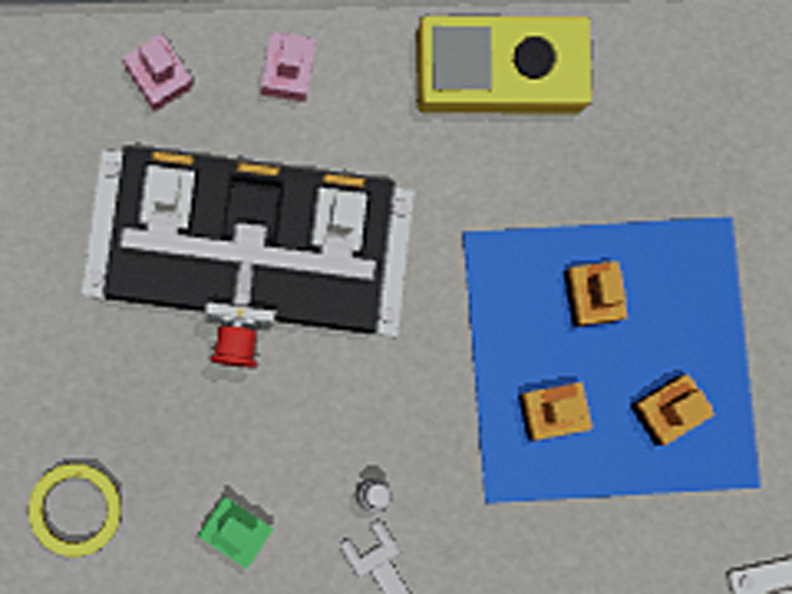

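>>> arm_command(
  commands=[
    [8.5,[2.1,-3.5,0],0.01],
    [8.5,[2.1,-3.5,0],0.01],
    [8.5,[2.1,-3.5,0],0.01],
    [8.5,[2.1,-3.5,0],0.01],
    [8.5,[2.1,-3.5,0],0.01],
    [8.5,[2.1,-3.5,0],0.01],
    [8.5,[2.1,-3.5,0],0.01],
    [8.5,[2.1,-3.5,0],0.01],
    [8.5,[2.1,-3.5,0],0.01],
    [8.5,[2.1,-3.5,0],0.01],
    [8.5,[2.1,-3.5,0],0.01],
    [8.5,[2.1,-3.5,0],0.01],
  ],
  grip_force=50,
)

```text
clock: 1.5
position: [0.4246, 0.1272, 0.2486]
ee_rot: [-0.544, 0.544, 0.452, -0.452]
contact_force: [1.6, 0.6, 0.4]
width: 0.0844
```

>>> arm_command(
  commands=[
    [8.5,[2.1,-3.5,0],0.01],
    [8.5,[2.1,-3.5,0],0.01],
    [8.5,[2.1,-3.5,0],0.01],
    [8.5,[2.1,-3.2,0],0],
    [8.5,[0,0,0],0],
    [8.5,[0,0,0],0],
  ],
)

```text
clock: 2.1
position: [0.508, -0.0089, 0.2479]
ee_rot: [0.538, -0.537, -0.459, 0.46]
contact_force: [-0.8, -0.2, 0.1]
width: 0.0848
```

```bash
python3 - <<'E'
from h import *
s,M=yawof(); print(s["position"].round(4),np.arctan2(M[1,0],M[0,0]))
im=manip.get_image("wrist"); cv2.imwrite("pics/w1.png",im["pixels"][...,::-1])
E
```

```text
[ 0.508  -0.0089  0.2479] 1.4150486474510904
```

View pics/w1.png

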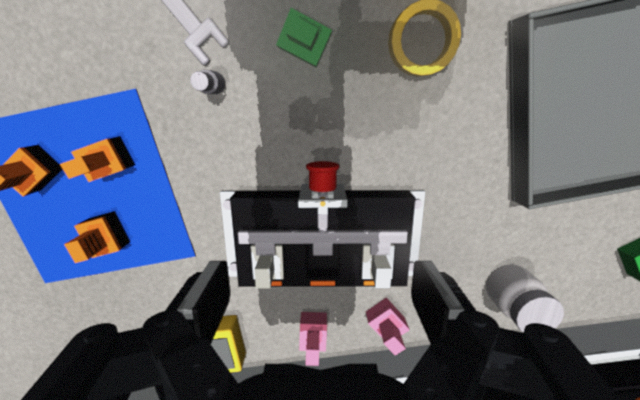

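```bash
python3 - <<'E'
from h import *
im=manip.get_image("wrist"); 
p,uv=cloud(im); px=im["pixels"][uv[:,1],uv[:,0]]
box=(p[:,0]>.5)&(p[:,0]<.69)&(p[:,1]>-.16)&(p[:,1]<.12)
# side plates: bench-ish bright z 3-12mm
b=p[box]; c=px[box].astype(int)
for nm,sel in [("plates",(b[:,2]>.003)&(b[:,2]<.013)&(c.min(1)>150)),("boxtop",(b[:,2]>.026)&(b[:,2]<.034)&(c.max(1)<70)),("mod top",(b[:,2]>.065)&(b[:,2]<.075)&(c.min(1)>120)),("comb",(b[:,2]>.040)&(b[:,2]<.049)&(c.min(1)>100)),("guide",(b[:,2]>.058)&(b[:,2]<.067)&(b[:,0]<.56))]:
    q=b[sel]
    if len(q)<10: print(nm,len(q));continue
    r=cv2.minAreaRect((q[:,:2]*1000).astype(np.float32)); print(nm,len(q),q.mean(0).round(4),r)
    if nm in("mod top","plates"):
        for sg in (1,-1):
            qq=q[sg*(q[:,1]+.024)>0]; print("  ",len(qq),qq.mean(0).round(4),cv2.minAreaRect((qq[:,:2]*1000).astype(np.float32)))
for m,st,cc in blobs(mask(im,"orange"),30): 
    q,_=cloud(im,m); print("or",st,q.mean(0).round(4)) 
for m,st,cc in blobs(mask(im,"red"),30):
    q,_=cloud(im,m); print("red",st,q.mean(0).round(4),np.percentile(q,[2,98],axis=0).round(4)) 
# front-edge of the box black mask: line fit in px cast at z=.03
E
```

```text
plates 1390 [ 0.5885 -0.0226  0.0068] ((596.4010009765625, -19.767013549804688), (246.64385986328125, 117.04549407958984), 81.18309020996094)
   672 [0.6056 0.0972 0.0069] ((614.1554565429688, 95.9129867553711), (16.166534423828125, 117.27224731445312), 83.8930892944336)
   718 [ 0.5724 -0.1346  0.0067] ((577.939453125, -135.38922119140625), (15.451170921325684, 115.88055419921875), 79.32202911376953)
boxtop 8546 [ 0.5838 -0.0196  0.03  ] ((575.6331176757812, -17.056625366210938), (208.52877807617188, 156.6106414794922), 81.31523895263672)
mod top 618 [ 0.6176 -0.0205  0.0689] ((617.5034790039062, -23.063201904296875), (148.2385711669922, 25.134990692138672), 81.05864715576172)
   322 [0.6271 0.0418 0.0688] ((627.6891479492188, 41.86127471923828), (16.533205032348633, 24.99106788635254), 80.18694305419922)
   296 [ 0.6072 -0.0883  0.0689] ((607.5676879882812, -88.40554809570312), (16.05036735534668, 24.47892189025879), 81.22270202636719)
comb 2724 [ 0.5847 -0.0165  0.0441] ((578.6878662109375, -17.091506958007812), (189.8123321533203, 102.7598876953125), 81.34225463867188)
guide 405 [ 0.5325 -0.0102  0.0616] ((518.6676635742188, -8.035110473632812), (48.66495132446289, 39.72011947631836), 81.22299194335938)
or [  59  140   65   41 1560] [ 0.4583 -0.2427  0.0384]
or [   0  149   49   47 1270] [ 0.4572 -0.3273  0.0327]
or [  65  217   55   45 1320] [ 0.5446 -0.2787  0.0387]
or [271 281  11   6  58] [ 0.6399 -0.0842  0.0303]
or [309 281  26   6 141] [ 0.6482 -0.0283  0.0305]
or [362 281  12   5  56] [0.6562 0.028  0.0313]
red [306 163  32  30 649] [ 0.5096 -0.0065  0.0533] [[ 0.4971 -0.0206  0.0432]
 [ 0.5232  0.0082  0.0586]]
```

>>> arm_command(
  commands=[
    [7,[0.55,0.17,-3.5],0.002],
    [7,[0,0,-4],0],
    [7,[0,0,-4],0],
    [7,[0,0,-4],0],
    [7,[0,0,-3],0],
    [7,[0,0,-2.2],0],
    [7,[0,0,0],0],
    [7,[0,0,0],0],
  ],
  grip_force=60,
)

```text
clock: 3.0
position: [0.5134, -0.0057, 0.0418]
ee_rot: [0.536, -0.536, -0.461, 0.461]
contact_force: [1.4, -0.5, -0.8]
width: 0.0699
```

>>> arm_command(
  commands=[
    [2,[0,0,0],0],
    [2,[0,0,0],0],
    [2,[0,0,0],0],
    [2,[0,0,0],0],
    [2,[0,0,0],0],
    [2,[0,0,0],0],
    [2,[0,0,0],0],
    [2,[0,0,0],0],
    [2,[0,0,0],0],
    [2,[0,0,0],0],
  ],
)

```text
clock: 4.0
position: [0.5142, -0.0077, 0.043]
ee_rot: [-0.535, 0.537, 0.461, -0.461]
contact_force: [-1.8, -2.4, 6.6]
width: 0.0282
```

>>> arm_command(
  commands=[
    [2,[-0.49,0.076,0],0],
    [2,[-0.49,0.076,0],0],
    [2,[-0.49,0.076,0],0],
    [2,[-0.49,0.076,0],0],
    [2,[-0.49,0.076,0],0],
    [2,[-0.49,0.076,0],0],
    [2,[-0.2,0.03,0],0],
    [2,[0,0,0],0],
    [2,[0,0,0],0],
  ],
)

```text
clock: 4.9
position: [0.4845, -0.0031, 0.0431]
ee_rot: [-0.534, 0.538, 0.462, -0.46]
contact_force: [1.5, -5.0, 6.1]
width: 0.0281
```

```bash
python3 - <<'E'
from h import *
s,M=yawof(); print(s["position"].round(4),s["contact_force"].round(1))
im=manip.get_image("side"); cv2.imwrite("pics/s1.png",cv2.resize(im["pixels"][100:300,220:460,::-1],None,fx=3,fy=3))
E
```

```text
[ 0.4845 -0.0031  0.0431] [ 1.5 -5.   6.1]
```

View pics/s1.png

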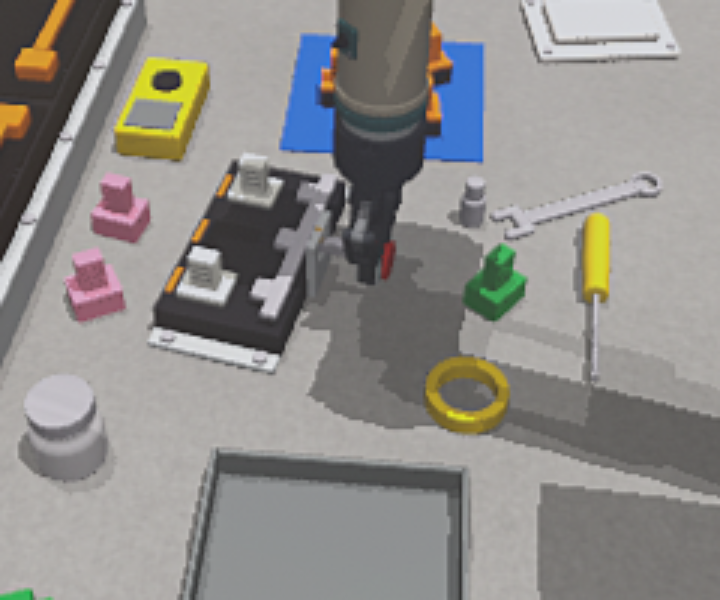

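>>> arm_command(
  commands=[
    [6.5,[0,0,0],0],
    [6.5,[0,0,0],0],
    [6.5,[0,0,0],0],
    [6.5,[0,0,0],0],
    [6.5,[0,0,2],0],
    [6.5,[0,0,4],0],
    [6.5,[0,0,4.5],0],
    [6.5,[0,0,4],0],
    [6.5,[0,0,2],0],
    [6.5,[0,0,0],0],
  ],
)

```text
clock: 5.95
position: [0.4839, -0.0018, 0.2094]
ee_rot: [-0.535, 0.538, 0.462, -0.459]
contact_force: [0.1, -0.4, -0.3]
width: 0.0651
```

```bash
cat > box.py <<'E'
from h import *
def run():
    s,M=yawof(); print(s["clock"],s["position"].round(4),"jaw",np.arctan2(M[1,0],M[0,0]).round(4))
    im=manip.get_image("wrist"); p,uv=cloud(im); px=im["pixels"][uv[:,1],uv[:,0]]
    box=(p[:,0]>.46)&(p[:,0]<.69)&(p[:,1]>-.16)&(p[:,1]<.12)
    b=p[box]; c=px[box].astype(int)
    q=b[(b[:,2]>.065)&(b[:,2]<.073)&(c.min(1)>120)]
    for sg in (1,-1):
        qq=q[sg*(q[:,1]+.024)>0]
        if len(qq)>20: print("mod",len(qq),cv2.minAreaRect((qq[:,:2]*1000).astype(np.float32)))
    for m,st,cc in blobs(mask(im,"red"),30):
        q,_=cloud(im,m); print("red",st,q.mean(0).round(4),np.percentile(q,[2,98],axis=0).round(4).tolist())
    return im
E
python3 - <<'E'
from box import *
im=run(); cv2.imwrite("pics/w2.png",im["pixels"][...,::-1])
t=manip.get_image("top"); 
g=cv2.cvtColor(t["pixels"],cv2.COLOR_RGB2HSV)
p,uv=cloud(t); sel=(p[:,2]>.028)&(p[:,2]<.04)&(p[:,0]>.3)&(p[:,0]<.66)&(p[:,1]>.15)&(p[:,1]<.5)
q=p[sel]; print("tray rim",cv2.minAreaRect((q[:,:2]*1000).astype(np.float32)),q[:,2].mean())
E
```

```text
5.95 [ 0.4839 -0.0018  0.2094] jaw 1.4192
mod 368 ((627.7672119140625, 41.761932373046875), (16.284332275390625, 25.551815032958984), 81.13162994384766)
mod 316 ((607.6731567382812, -88.4290542602539), (16.129066467285156, 25.029253005981445), 80.74407196044922)
red [301 163  37  34 846] [ 0.4793 -0.002   0.053 ] [[0.467, -0.0159, 0.041], [0.4932, 0.0127, 0.0584]]
tray rim ((482.4015197753906, 312.5810546875), (200.1199188232422, 202.01220703125), 2.403864622116089) 0.03502449747486651
```

View pics/w2.png

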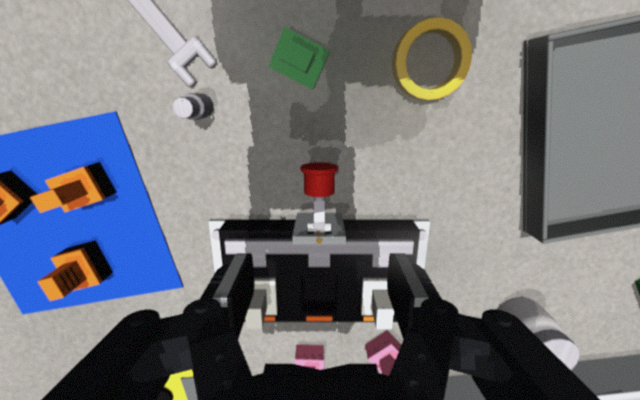

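>>> arm_command(
  commands=[
    [4.5,[3.6,1.09,0],0],
    [4.5,[3.6,1.09,0],0],
    [4.5,[3.6,1.09,0],0],
    [4.5,[3.58,1.09,0],-0.002],
    [4.5,[0,0,-4],0],
    [4.5,[0,0,-4],0],
    [4.5,[0,0,-4],0],
    [4.5,[0,0,-3.1],0],
    [4.5,[0,0,0],0],
    [4.5,[0,0,0],0],
  ],
)

```text
clock: 7.05
position: [0.6248, 0.042, 0.0538]
ee_rot: [0.538, -0.536, -0.459, 0.461]
contact_force: [0.6, -0.1, -0.2]
width: 0.0453
```

>>> arm_command(
  commands=[
    [1,[0,0,0],0],
    [1,[0,0,0],0],
    [1,[0,0,0],0],
    [1,[0,0,0],0],
    [1,[0,0,0],0],
    [1,[0,0,0],0],
    [1,[0,0,0],0],
    [1,[0,0,0],0],
  ],
)

```text
clock: 7.85
position: [0.6272, 0.0418, 0.0573]
ee_rot: [-0.536, 0.538, 0.461, -0.459]
contact_force: [-0.4, 0.1, 6.7]
width: 0.0152
```

>>> arm_command(
  commands=[
    [1,[0,0,1],0],
    [1,[0,0,1],0],
    [1,[0,0,1.5],0],
    [1,[0,0,3],0],
    [1,[0,0,3.5],0],
    [1,[-2.5,3.5,0],0],
    [1,[-2.5,3.5,0],0],
    [1,[-2.5,3.5,0],0],
    [1,[-2.5,3.5,0],0],
    [1,[-2.5,3.5,0],0],
    [1,[-2.5,3.5,0],0],
    [1,[-2.5,3.5,0],0],
  ],
)

```text
clock: 9.05
position: [0.4492, 0.2879, 0.156]
ee_rot: [0.537, -0.537, -0.46, 0.46]
contact_force: [-0.2, 0.2, -0.5]
width: 0.0151
```

>>> arm_command(
  commands=[
    [1,[-1.0,2.5,0],0],
    [1,[0,0,-3],0],
    [1,[0,0,-3],0],
    [1,[0,0,-3],0],
    [1,[0,0,-1],0],
    [1,[0,0,0],0],
    [1,[0,0,0],0],
  ],
)

```text
clock: 9.75
position: [0.4417, 0.3122, 0.0564]
ee_rot: [-0.537, 0.537, 0.461, -0.459]
contact_force: [0.9, 0.2, -1.2]
width: 0.0152
```

>>> arm_command(
  commands=[
    [1,[0,0,-0.4],0],
    [1,[0,0,0],0],
    [4.5,[0,0,0],0],
    [4.5,[0,0,0],0],
    [4.5,[0,0,0],0],
    [4.5,[0,0,3],0],
    [4.5,[0,0,4],0],
    [4.5,[0,0,3],0],
    [4.5,[3.3,-4,0],0],
    [4.5,[3.3,-4,0],0],
    [4.5,[3.3,-4,0],0],
    [4.5,[0,-4,0],0],
  ],
)

```text
clock: 10.95
position: [0.5411, 0.1545, 0.1518]
ee_rot: [-0.536, 0.538, 0.462, -0.458]
contact_force: [1.0, 0.2, 0.9]
width: 0.0448
```

>>> arm_command(
  commands=[
    [4.5,[0.9,-4,0],0],
    [4.5,[0.9,-4,0],0],
    [4.5,[0.9,-4,0],0],
    [4.5,[0.9,-4,0],0],
    [4.5,[0.9,-4,0],0],
    [4.5,[2.1,-4,0],0],
    [4.5,[0,0,0],0],
    [4.5,[0,0,0],0],
  ],
)

```text
clock: 11.75
position: [0.6024, -0.0848, 0.151]
ee_rot: [0.538, -0.537, -0.459, 0.46]
contact_force: [0.2, 0.9, -0.1]
width: 0.0447
```

```bash
python3 - <<'E'
from box import *
im=run(); cv2.imwrite("pics/w3.png",im["pixels"][...,::-1])
t=manip.get_image("top");cv2.imwrite("pics/t3.png",t["pixels"][...,::-1])
E
```

```text
11.75 [ 0.6024 -0.0848  0.151 ] jaw 1.4147
mod 749 ((607.566650390625, -88.57830810546875), (15.986839294433594, 24.400148391723633), 81.35859680175781)
red [ 394    0   47   31 1276] [ 0.486  -0.0054  0.0531] [[0.4772, -0.0167, 0.0456], [0.4947, 0.0083, 0.0567]]
```

View pics/t3.png

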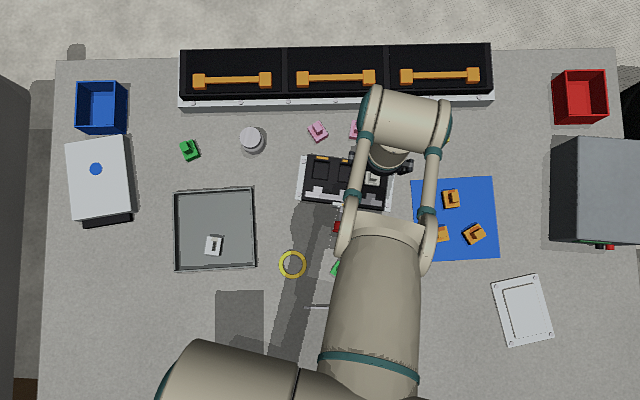

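>>> arm_command(
  commands=[
    [4.5,[0.52,-0.37,-1],0],
    [4.5,[0,0,-3],0],
    [4.5,[0,0,-3],0],
    [4.5,[0,0,-2.4],0],
    [4.5,[0,0,0],0],
    [4.5,[0,0,0],0],
    [1,[0,0,0],0],
    [1,[0,0,0],0],
    [1,[0,0,0],0],
    [1,[0,0,0],0],
    [1,[0,0,0],0],
    [1,[0,0,0],0],
  ],
)

```text
clock: 13.05
position: [0.6086, -0.0879, 0.0588]
ee_rot: [-0.536, 0.538, 0.461, -0.459]
contact_force: [0.6, 0.1, 6.7]
width: 0.0148
```

>>> arm_command(
  commands=[
    [1,[0,0,1],0],
    [1,[0,0,1],0],
    [1,[0,0,1.5],0],
    [1,[0,0,3],0],
    [1,[0,0,3.5],0],
    [1,[-0.7,4,0],0],
    [1,[-0.7,4,0],0],
    [1,[-0.7,4,0],0],
    [1,[-0.7,4,0],0],
    [1,[-0.7,4,0],0],
    [1,[-0.7,4,0],0],
    [1,[-0.7,4,0],0],
  ],
)

```text
clock: 14.25
position: [0.5573, 0.1939, 0.1578]
ee_rot: [0.537, -0.537, -0.46, 0.46]
contact_force: [0.1, 0.1, -2.0]
width: 0.0152
```

>>> arm_command(
  commands=[
    [1,[-0.7,4,0],0],
    [1,[-0.7,4,0],0],
    [1,[-0.7,4,0],0],
    [1,[0,0,0],0],
    [1,[0,0,-3],0],
    [1,[0,0,-3],0],
    [1,[0,0,-3],0],
    [1,[0,0,-1],0],
    [1,[0,0,0],0],
    [1,[0,0,0],0],
  ],
)

```text
clock: 15.25
position: [0.5385, 0.3124, 0.0585]
ee_rot: [-0.537, 0.537, 0.461, -0.459]
contact_force: [-0.0, 0.3, -0.8]
width: 0.0148
```

>>> arm_command(
  commands=[
    [1,[0,0,-0.5],0],
    [1,[0,0,0],0],
    [4.5,[0,0,0],0],
    [4.5,[0,0,0],0],
    [4.5,[0,0,0],0],
    [4.5,[0,0,3],0],
    [4.5,[0,0,4],0],
    [4.5,[0,0,4],0],
    [4.5,[-0.6,-4,2],0],
    [4.5,[-0.6,-4,2],0],
    [4.5,[-0.6,-4,2],0],
    [4.5,[-0.6,-4,2],0],
  ],
)

```text
clock: 16.45
position: [0.5128, 0.1511, 0.2431]
ee_rot: [-0.537, 0.537, 0.46, -0.46]
contact_force: [1.0, 0.6, -0.5]
width: 0.0447
```

>>> arm_command(
  commands=[
    [6,[-0.6,-4.3,0],0],
    [6,[-0.6,-4.3,0],0],
    [6,[-0.6,-4.3,0],0],
    [6,[-0.6,-4.3,0],0],
    [6,[-0.6,-4.3,0],0],
    [6,[-0.6,-4.3,0],0],
    [6,[-0.6,-4.3,0],0],
    [6,[-0.6,-4.3,0],0],
    [6,[-0.6,-4.3,0],0],
    [6,[-0.6,-4.3,0],0],
    [6,[0,0,0],0],
    [6,[0,0,0],0],
  ],
)

```text
clock: 17.65
position: [0.4531, -0.278, 0.242]
ee_rot: [0.538, -0.537, -0.46, 0.459]
contact_force: [0.4, 0.5, 0.1]
width: 0.0601
```

```bash
cat > new.py <<'E'
from h import *
def run(name="wrist"):
    s,M=yawof(); print(s["clock"],s["position"].round(4),"jaw",np.arctan2(M[1,0],M[0,0]).round(4))
    im=manip.get_image(name); m=mask(im,"orange")
    p,uv=cloud(im,m)
    k=(p[:,0]>.3)&(p[:,0]<.7)&(p[:,1]<-.1)&(p[:,1]>-.5)
    p=p[k];uv=uv[k]
    top=p[:,2]>.052; print("z top med",np.median(p[top][:,2]).round(4))
    mm=np.zeros(m.shape,np.uint8); mm[uv[top][:,1],uv[top][:,0]]=255
    for b,st,c in blobs(mm,15):
        q,_=cloud(im,b.astype(np.uint8)); z=np.median(q[:,2]); q=q[abs(q[:,2]-z)<.004]
        r=cv2.minAreaRect((q[:,:2]*1000).astype(np.float32)); bx=cv2.boxPoints(r); e=bx[1]-bx[0]; f=bx[2]-bx[1]
        sh=e if np.hypot(*e)<np.hypot(*f) else f   # short side = module y = jaw
        a=np.arctan2(sh[1],sh[0])%np.pi
        print("new",st[4],np.round(r[0],1),np.round(sorted(r[1]),1),"z",z.round(4),"jaw dir",a.round(3), "pix",c.round())
    return im
E
python3 - <<'E'
from new import *
im=run(); cv2.imwrite("pics/w4.png",im["pixels"][...,::-1])
E
```

```text
17.65 [ 0.4531 -0.278   0.242 ] jaw 1.4147
z top med 0.0609
new 399 [ 459.1 -248.5] [15.7 24. ] z 0.061 jaw dir 0.167 pix [350. 180.]
new 406 [ 458.7 -336.4] [16.1 23.4] z 0.0608 jaw dir 0.515 pix [264. 192.]
new 294 [ 547.5 -283.9] [16.1 23.9] z 0.061 jaw dir 1.69 pix [328. 263.]
```

View pics/w4.png

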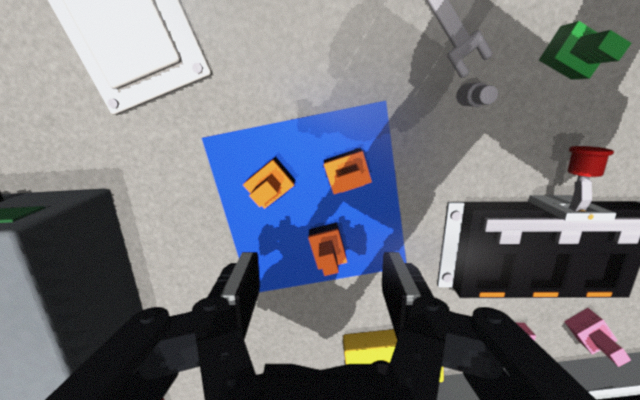

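>>> arm_command(
  commands=[
    [4.5,[3.2,-0.2,0],0.1],
    [4.5,[3.2,-0.2,0],0.1],
    [4.5,[3.04,-0.19,0],0.075],
    [4.5,[0,0,-4],0],
    [4.5,[0,0,-4],0],
    [4.5,[0,0,-4],0],
    [4.5,[0,0,-4],0],
    [4.5,[0,0,-3.3],0],
    [4.5,[0,0,0],0],
    [4.5,[0,0,0],0],
  ],
)

```text
clock: 18.7
position: [0.5484, -0.2821, 0.0497]
ee_rot: [-0.469, 0.468, 0.53, -0.53]
contact_force: [0.8, -0.0, -0.3]
width: 0.0452
```

>>> arm_command(
  commands=[
    [1,[0,0,0],0],
    [1,[0,0,0],0],
    [1,[0,0,0],0],
    [1,[0,0,0],0],
    [1,[0,0,0],0],
    [1,[0,0,0],0],
    [1,[0,0,0],0],
  ],
)

```text
clock: 19.4
position: [0.5495, -0.2842, 0.0519]
ee_rot: [-0.467, 0.471, 0.53, -0.529]
contact_force: [2.3, 0.6, 7.3]
width: 0.015
```

>>> arm_command(
  commands=[
    [1,[0,0,1],0],
    [1,[0,0,3],0],
    [1,[0,0,3],0],
    [1,[0,0,3],0],
    [1,[1.2,3.9,0],-0.07],
    [1,[1.2,3.9,0],-0.07],
    [1,[1.2,3.9,0],-0.07],
    [1,[1.2,3.9,0],-0.063],
    [1,[1.2,3.9,0],0],
    [1,[0,0,0],0],
    [1,[0,0,0],0],
  ],
)

```text
clock: 20.5
position: [0.6079, -0.0877, 0.1498]
ee_rot: [-0.536, 0.536, 0.461, -0.461]
contact_force: [0.2, -1.2, -1.4]
width: 0.0149
```

```bash
python3 - <<'E'
from h import *
s,M=yawof(); P=s["position"]; print(s["clock"],P.round(4),"jaw",np.arctan2(M[1,0],M[0,0]).round(4))
for n in ("wrist","side","top"):
    im=manip.get_image(n); cv2.imwrite(f"pics/{n}5.png",im["pixels"][...,::-1])
    p,uv=cloud(im,mask(im,"orange")); k=np.linalg.norm(p-P,axis=1)<.08; p=p[k];uv=uv[k]
    print(n,len(p)); 
    if len(p)>20:
        for lo,hi in ((-.06,-.015),(-.015,.03)):
            q=p[(p[:,2]-P[2]>lo)&(p[:,2]-P[2]<hi)]
            if len(q)>10: print(lo,len(q),q.mean(0)-P,np.percentile(q,[1,99],axis=0).round(4).tolist(),cv2.minAreaRect((q[:,:2]*1000).astype(np.float32)))
E
```

```text
20.5 [ 0.6079 -0.0877  0.1498] jaw 1.4213
wrist 5171
-0.06 2426 [-0.01582116  0.00265651 -0.02462586] [[0.5825, -0.1038, 0.1197], [0.6067, -0.0673, 0.1339]] ((596.4393310546875, -85.62718200683594), (36.1786003112793, 24.437166213989258), 81.46513366699219)
-0.015 2742 [-0.0057303   0.00106724  0.00523298] [[0.5935, -0.0954, 0.1355], [0.6181, -0.0777, 0.1623]] ((606.320068359375, -87.26603698730469), (31.936351776123047, 25.308542251586914), 79.61763000488281)
side 109
-0.06 90 [-0.00278445  0.00746161 -0.02358138] [[0.5858, -0.1015, 0.1209], [0.6292, -0.0686, 0.1322]] ((607.94287109375, -87.10253143310547), (35.8390007019043, 42.44656753540039), 81.79310607910156)
-0.015 19 [-0.01012379  0.00129564  0.00123981] [[0.5957, -0.0958, 0.1353], [0.6003, -0.0794, 0.1614]] ((597.3544311523438, -87.65951538085938), (4.571494102478027, 16.817323684692383), 5.667746067047119)
top 118
-0.06 105 [-0.01733644  0.00349907 -0.02486428] [[0.582, -0.1041, 0.112], [0.6041, -0.0677, 0.1334]] ((591.7513427734375, -85.62843322753906), (36.23161315917969, 19.54248046875), 77.71150207519531)
-0.015 13 [-0.01412101  0.00350644 -0.00402628] [[0.5923, -0.0925, 0.1355], [0.5966, -0.0788, 0.1614]] ((593.3221435546875, -85.26942443847656), (14.40648365020752, 3.0494818687438965), 73.93213653564453)
```

View pics/wrist5.png

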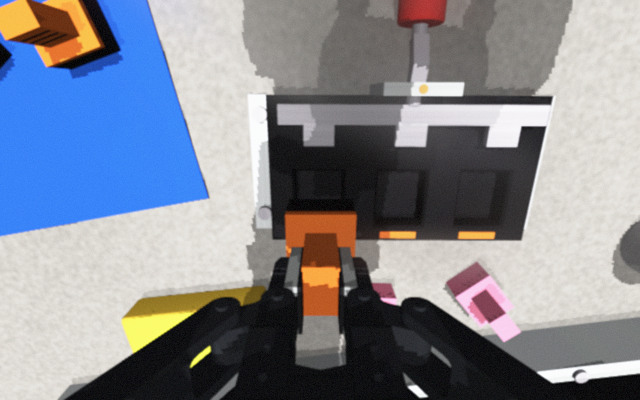

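View pics/side5.png

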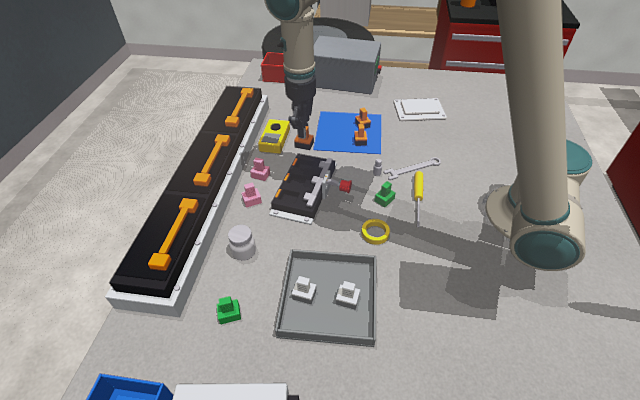

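```bash
python3 - <<'E'
from h import *
im=manip.get_image("wrist"); p,uv=cloud(im)
for n,c in (("bay0",(.6276,.0418)),("bay1",(.6176,-.0234)),("bay2",(.6077,-.0885))):
    k=(np.hypot(p[:,0]-c[0],p[:,1]-c[1])<.040)&(p[:,2]<.018)&(p[:,2]>.004)
    q=p[k]; 
    ct,sn=np.cos(-.153),np.sin(-.153); d=q[:,:2]-c; bx=d[:,0]*ct+d[:,1]*sn; by=-d[:,0]*sn+d[:,1]*ct
    print(n,len(q),np.median(q[:,2]),np.percentile(bx,[0.5,5,95,99.5]).round(4),np.percentile(by,[.5,5,95,99.5]).round(4))
    # chamfer rim at z .03: rows of hole at top
    K=(np.abs((p[:,:2]-c)@[ct,sn])<.03)&(np.abs((p[:,:2]-c)@[-sn,ct])<.03)
    q=p[K&(p[:,2]<.0285)&(p[:,2]>.004)]; d=q[:,:2]-c; bx=d@[ct,sn]; by=d@[-sn,ct]; 
    if len(q): print("   all below top",len(q),np.percentile(bx,[0.5,2,98,99.5]).round(4),np.percentile(by,[.5,2,98,99.5]).round(4))
crop=im["pixels"][80:260,230:570,::-1]; cv2.imwrite("pics/w5c.png",cv2.resize(cv2.convertScaleAbs(crop,alpha=2.5),None,fx=2.3,fy=2.3))
E
```

```text
bay0 1991 0.01032053554446312 [-0.0183 -0.0165  0.0235  0.024 ] [-0.0108 -0.0091  0.0196  0.02  ]
   all below top 2690 [-0.0232 -0.0193  0.024   0.0246] [-0.0192 -0.0134  0.02    0.0208]
bay1 2147 0.01015173317832879 [-0.0183 -0.0164  0.0235  0.0239] [-0.0156 -0.0138  0.0192  0.0196]
   all below top 2699 [-0.0233 -0.0188  0.0239  0.0242] [-0.0198 -0.0165  0.0197  0.0207]
bay2 1285 0.009958783349447962 [-0.0185 -0.0175  0.005   0.0061] [-0.0192 -0.0176  0.0179  0.0192]
   all below top 1432 [-0.029  -0.0234  0.0057  0.0061] [-0.0202 -0.0193  0.0192  0.02  ]
```

View pics/w5c.png

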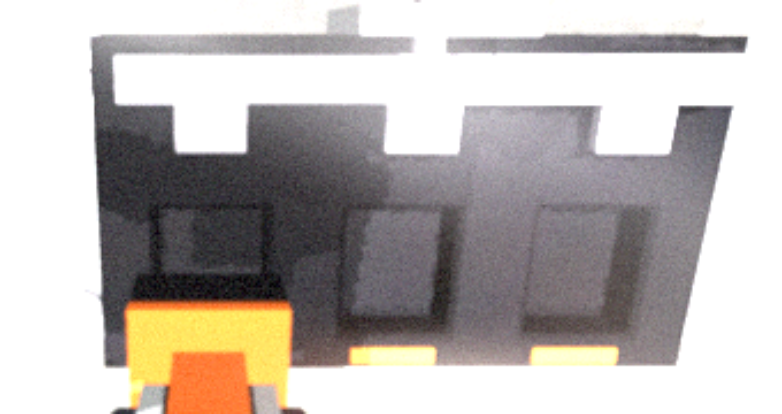

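>>> arm_command(
  commands=[
    [1,[0.18,-0.13,-2],-0.004],
    [1,[0,0,-3],0],
    [1,[0,0,-1.9],0],
    [1,[0,0,0],0],
    [1,[0,0,0],0],
  ],
)

```text
clock: 21.2
position: [0.6095, -0.091, 0.0802]
ee_rot: [0.538, -0.538, -0.459, 0.459]
contact_force: [0.1, -0.5, -0.9]
width: 0.0151
```

>>> arm_command(
  commands=[
    [1,[0,0,-0.4],0],
    [1,[0,0,-0.3],0],
    [1,[0,0,-0.3],0],
    [1,[0,0,0],0],
  ],
)

```text
clock: 21.6
position: [0.6104, -0.0907, 0.0781]
ee_rot: [-0.536, 0.539, 0.46, -0.459]
contact_force: [-10.3, 3.4, 38.3]
width: 0.0148
```

>>> arm_command(
  commands=[
    [1,[0,0,0.5],0],
    [1,[0,0,0.5],0],
    [1,[0,0,0],0],
    [1,[0,0,0],0],
  ],
)

```text
clock: 22.0
position: [0.6097, -0.0899, 0.0797]
ee_rot: [0.538, -0.537, -0.459, 0.46]
contact_force: [-0.5, -0.5, -1.2]
width: 0.0148
```

```bash
cat > hold.py <<'E'
from h import *
T=-.153; ct,sn=np.cos(T),np.sin(T)
def run(col="orange",tag=None,names=("wrist","side","top"),c=None):
    s,M=yawof(); P=s["position"]; print(s["clock"],P.round(4),"jaw",np.arctan2(M[1,0],M[0,0]).round(4),"f",s["contact_force"].round(1))
    for n in names:
        im=manip.get_image(n)
        if tag: cv2.imwrite(f"pics/{n}{tag}.png",im["pixels"][...,::-1])
        p,uv=cloud(im,mask(im,col)); k=(np.hypot(*(p-P)[:,:2].T)<.04)&(abs(p[:,2]-P[2])<.07); p=p[k]; uv=uv[k]
        if len(p)<30: print(n,"few",len(p)); continue
        zt=np.percentile(p[:,2],99.5)
        print(n,"ztop-P",(zt-P[2]).round(4))
        for nm,lo,hi in (("shoulder",-.039,-.0315),("grip",-.03,.003)):
            q=p[(p[:,2]-zt>lo)&(p[:,2]-zt<hi)]
            if len(q)<10: continue
            d=q[:,:2]; bx=d@[ct,sn]; by=d@[-sn,ct]; r=np.percentile(bx,[.5,99.5]),np.percentile(by,[.5,99.5])
            # front edge+half and centre y
            h=.022 if nm=="shoulder" else .012
            cx=r[0][0]+h; cy=r[1].mean(); w=np.array([cx*ct-cy*sn,cx*sn+cy*ct])
            print("  ",nm,len(q),"ext x %.1f y %.1f"%(np.ptp(r[0])*1e3,np.ptp(r[1])*1e3),"z %.4f"%np.median(q[:,2]),"centre",w.round(4),"rect",np.round(cv2.minAreaRect((d*1000).astype(np.float32))[2],1))
E
python3 - <<'E'
import hold; hold.run(tag="6")
E
```

```text
22.0 [ 0.6097 -0.0899  0.0797] jaw 1.4146 f [-0.5 -0.5 -1.2]
wrist ztop-P 0.014
   shoulder 1939 ext x 22.4 y 35.7 z 0.0556 centre [ 0.608  -0.0897] rect 80.7
   grip 2811 ext x 24.1 y 16.6 z 0.0892 centre [ 0.6077 -0.0894] rect 81.1
side ztop-P 0.0129
   shoulder 80 ext x 44.0 y 34.6 z 0.0565 centre [ 0.61   -0.0882] rect 81.6
   grip 22 ext x 24.2 y 20.2 z 0.0819 centre [ 0.6092 -0.0907] rect 36.8
top ztop-P -0.0029
   grip 90 ext x 18.8 y 35.8 z 0.0555 centre [ 0.5967 -0.0871] rect 78.2
```

View pics/wrist6.png

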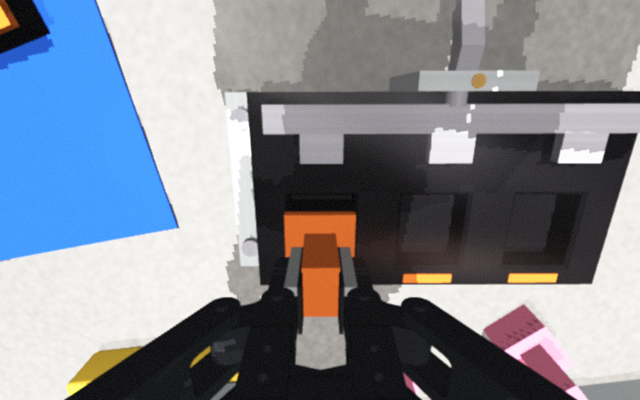

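```bash
cat > bays.py <<'E'
from h import *
T=-.153; ct,sn=np.cos(T),np.sin(T)
def run(n="wrist"):
    im=manip.get_image(n); p,uv=cloud(im)
    for nm,c in (("bay0",(.6278,.0420)),("bay1",(.6178,-.0234)),("bay2",(.6080,-.0885))):
        d=p[:,:2]-c; bx=d@[ct,sn]; by=d@[-sn,ct]
        K=(abs(bx)<.03)&(abs(by)<.03)&(p[:,2]<.015)&(p[:,2]>.006)
        if K.sum()>50: print(nm,"floor",K.sum(),"bx",np.percentile(bx[K],[0.3,99.7]).round(4),"by",np.percentile(by[K],[.3,99.7]).round(4))
    # block's own edges at z .03
    c=(.6178,-.0234); d=p[:,:2]-c; bx=d@[ct,sn]; by=d@[-sn,ct]; K=(abs(p[:,2]-.03)<.0025)&(abs(by)<.13)&(bx>-.1)&(bx<.05)
    print("block bx",np.percentile(bx[K],[.1,99.9]).round(4),"by",np.percentile(by[K],[.1,99.9]).round(4),"(expect -.08 .036 +-.105)")
if __name__=="__main__": run()
E
python3 bays.py
```

```text
bay0 floor 2834 bx [-0.0174  0.0239] by [-0.0084  0.02  ]
bay1 floor 3278 bx [-0.0174  0.0238] by [-0.0143  0.0197]
bay2 floor 239 bx [-0.0176 -0.0147] by [-0.0194  0.0191]
block bx [-0.08    0.0363] by [-0.1049  0.1051] (expect -.08 .036 +-.105)
```

```bash
python3 - <<'E'
from h import *
T=-.153; ct,sn=np.cos(T),np.sin(T)
s,M=yawof(); P=s["position"]; print(P.round(4)); print(M[:,1].round(4))
im=manip.get_image("wrist"); p,uv=cloud(im,mask(im,"orange"))
d=p[:,:2]-P[:2]; bx=d@[ct,sn]; by=d@[-sn,ct]
for lo,hi in ((.045,.065),(.085,.10)):
    k=(abs(bx)<.03)&(abs(by)<.02)&(p[:,2]>lo)&(p[:,2]<hi)
    if lo<.05: k&=(bx<-.013)
    else: k&=p[:,2]>.0895
    A=np.c_[bx[k],by[k],np.ones(k.sum())]
    z=p[k,2]
    for _ in range(3):
        c=np.linalg.lstsq(A,z,rcond=None)[0]; r=abs(A@c-z)<.0015; A,z=A[r],z[r]
    print(lo,k.sum(),len(z),"tilt dz/dbx %.3f dz/dby %.3f z0 %.4f"%tuple(c))
E
```

```text
[ 0.6095 -0.0897  0.0795]
[-1.4e-03  5.0e-04 -1.0e+00]
0.045 1870 1038 tilt dz/dbx 0.223 dz/dby -0.011 z0 0.0594
0.085 550 501 tilt dz/dbx -0.003 dz/dby -0.003 z0 0.0899
```

```bash
python3 - <<'E'
from h import *
T=-.153; ct,sn=np.cos(T),np.sin(T)
s,M=yawof(); P=s["position"]
im=manip.get_image("wrist"); p,uv=cloud(im,mask(im,"orange"))
d=p[:,:2]-P[:2]; bx=d@[ct,sn]; by=d@[-sn,ct]
k=(abs(bx)<.03)&(abs(by)<.02)
for a in np.arange(-.028,.016,.002):
    q=k&(bx>=a)&(bx<a+.002)&(abs(by)<.006)
    if q.sum()>3: print(round(a,3),q.sum(),np.percentile(p[q,2],[2,25,50,75,98]).round(4))
E
```

```text
-0.024 172 [0.0494 0.052  0.0543 0.0554 0.0565]
-0.022 83 [0.0542 0.0549 0.0554 0.0559 0.0565]
-0.02 88 [0.0543 0.0549 0.0554 0.0558 0.0566]
-0.018 88 [0.0542 0.055  0.0553 0.0558 0.0566]
-0.016 93 [0.0544 0.0551 0.0556 0.0559 0.0879]
-0.014 1014 [0.0555 0.0661 0.0761 0.0846 0.09  ]
-0.012 114 [0.0882 0.0891 0.0894 0.0897 0.0905]
-0.01 127 [0.0883 0.089  0.0893 0.0897 0.0905]
-0.008 117 [0.0882 0.089  0.0895 0.0898 0.0904]
-0.006 119 [0.0883 0.089  0.0894 0.0897 0.0904]
-0.004 126 [0.0883 0.089  0.0893 0.0896 0.0905]
-0.002 109 [0.0882 0.089  0.0893 0.0897 0.0904]
-0.0 111 [0.0884 0.089  0.0894 0.0897 0.0903]
0.002 116 [0.0883 0.089  0.0893 0.0897 0.0903]
0.004 110 [0.0884 0.089  0.0893 0.0896 0.0903]
0.006 115 [0.0884 0.089  0.0893 0.0897 0.0907]
0.008 95 [0.0884 0.0889 0.0893 0.0896 0.0902]
0.01 16 [0.0886 0.0888 0.089  0.0892 0.0895]
```

>>> arm_command(
  commands=[
    [1,[-0.05,0.09,0],0],
    [1,[0,0,0],0],
    [1,[0,0,-0.2],0],
    [1,[0,0,-0.2],0],
    [1,[0,0,0],0],
    [1,[0,0,0],0],
  ],
)

```text
clock: 22.9
position: [0.6092, -0.0888, 0.0762]
ee_rot: [0.537, -0.537, -0.46, 0.46]
contact_force: [-0.5, 0.6, -1.0]
width: 0.0151
```

Entering without force. Continue.

>>> arm_command(
  commands=[
    [1,[0,0,-0.3],0],
    [1,[0,0,-0.3],0],
    [1,[0,0,-0.3],0],
    [1,[0,0,-0.3],0],
    [1,[0,0,0],0],
    [1,[0,0,0],0],
  ],
)

```text
clock: 23.5
position: [0.6092, -0.0888, 0.0642]
ee_rot: [0.537, -0.537, -0.46, 0.46]
contact_force: [0.1, 1.0, -2.3]
width: 0.0149
```

>>> arm_command(
  commands=[
    [1,[0,0,-0.3],0],
    [1,[0,0,-0.2],0],
    [1,[0,0,-0.2],0],
    [1,[0,0,0],0],
    [1,[0,0,0],0],
  ],
)

```text
clock: 24.0
position: [0.6094, -0.089, 0.0593]
ee_rot: [-0.537, 0.538, 0.46, -0.459]
contact_force: [-3.4, 0.3, 10.0]
width: 0.0149
```

>>> arm_command(
  commands=[
    [1,[0,0,-0.1],0],
    [4.5,[0,0,0],0],
    [4.5,[0,0,0],0],
    [4.5,[0,0,0],0],
    [4.5,[0,0,0],0],
    [4.5,[0,0,3],0],
    [4.5,[0,0,4],0],
    [4.5,[0,0,4],0],
    [4.5,[-3,-3.3,2],-0.12],
    [4.5,[-3,-3.3,2],-0.12],
    [4.5,[-3,-3.3,2],-0.12],
    [4.5,[-3,-3.3,1],-0.12],
  ],
)

```text
clock: 25.2
position: [0.4888, -0.2222, 0.238]
ee_rot: [-0.631, 0.633, 0.318, -0.317]
contact_force: [0.4, -0.8, 0.8]
width: 0.0452
```

>>> arm_command(
  commands=[
    [4.5,[-3,-2.6,0],-0.12],
    [4.5,[0,0,0],0],
    [4.5,[0,0,0],0],
  ],
)

```text
clock: 25.5
position: [0.4589, -0.2472, 0.2363]
ee_rot: [0.65, -0.649, -0.28, 0.28]
contact_force: [0.8, -0.0, -0.6]
width: 0.0454
```

```bash
python3 - <<'E'
from new import *
print(manip.get_state()["qpos"].round(2))
im=run(); cv2.imwrite("pics/w7.png",im["pixels"][...,::-1])
run("side")
E
```

```text
[-0.63  0.2   1.64  0.    1.3  -1.44]
25.5 [ 0.4589 -0.2472  0.2363] jaw 0.8137
z top med 0.0607
new 449 [ 459.6 -248.6] [16.2 24.3] z 0.0608 jaw dir 0.174 pix [319. 181.]
new 371 [ 458.9 -336.5] [15.9 23.7] z 0.0607 jaw dir 0.514 pix [258. 236.]
25.55 [ 0.4595 -0.2466  0.2361] jaw 0.8152
z top med 0.0622
new 29 [ 459.9 -335.6] [13.3 24. ] z 0.0616 jaw dir 0.462 pix [364. 111.]
new 37 [ 462.1 -248.2] [15.4 26.8] z 0.0623 jaw dir 0.072 pix [361. 127.]
```

View pics/w7.png

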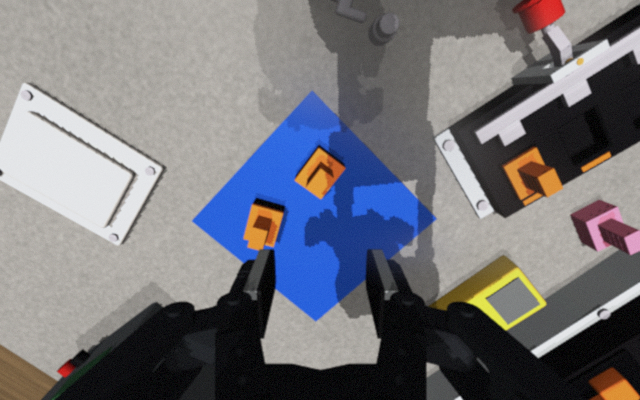

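>>> arm_command(
  commands=[
    [4.5,[0.05,-0.17,0],-0.13],
    [4.5,[0,0,0],-0.13],
    [4.5,[0,0,-1],-0.13],
    [4.5,[0,0,-3],-0.13],
    [4.5,[0,0,-4],-0.123],
    [4.5,[0,0,-4],0],
    [4.5,[0,0,-4],0],
    [4.5,[0,0,-2.6],0],
    [4.5,[0,0,0],0],
    [4.5,[0,0,0],0],
  ],
)

```text
clock: 26.6
position: [0.4607, -0.2479, 0.0502]
ee_rot: [0.705, -0.704, -0.061, 0.061]
contact_force: [-0.6, -0.6, 0.9]
width: 0.0451
```

>>> arm_command(
  commands=[
    [1,[0,0,0],0],
    [1,[0,0,0],0],
    [1,[0,0,0],0],
    [1,[0,0,0],0],
    [1,[0,0,0],0],
    [1,[0,0,0],0],
    [1,[0,0,0],0],
    [1,[0,0,1],0],
    [1,[0,0,3],0],
    [1,[0,0,3],0],
    [1,[0,0,3],0],
    [1,[0,0,0],0],
  ],
)

```text
clock: 27.8
position: [0.4619, -0.2503, 0.1549]
ee_rot: [-0.702, 0.707, 0.063, -0.058]
contact_force: [0.4, 0.3, -1.0]
width: 0.015
```

>>> arm_command(
  commands=[
    [1,[1.56,2.27,0],0.1245],
    [1,[1.56,2.27,0],0.1245],
    [1,[1.56,2.27,0],0.1245],
    [1,[1.56,2.27,0],0.1245],
    [1,[1.56,2.27,0],0.1245],
    [1,[1.56,2.27,0],0.1245],
    [1,[1.56,2.27,0],0.1245],
    [1,[1.56,2.27,0],0.1245],
    [1,[1.56,2.27,0],0.1245],
    [1,[1.56,2.27,0],0.1245],
    [1,[0,0,0],0],
    [1,[0,0,0],0],
  ],
)

```text
clock: 29.0
position: [0.6149, -0.0212, 0.1492]
ee_rot: [0.537, -0.536, -0.459, 0.461]
contact_force: [-0.2, -1.1, -1.5]
width: 0.015
```

>>> arm_command(
  commands=[
    [1,[0,0,-3],0],
    [1,[0,0,-3],0],
    [1,[0,0,0],0],
    [1,[0,0,0],0],
  ],
)

```text
clock: 29.4
position: [0.6149, -0.0223, 0.0901]
ee_rot: [0.538, -0.537, -0.459, 0.46]
contact_force: [0.9, -0.2, -2.0]
width: 0.015
```

```bash
python3 - <<'E'
import hold; hold.run(tag="8",names=("wrist",))
import bays; bays.run()
E
```

```text
29.4 [ 0.6149 -0.0223  0.0901] jaw 1.4156 f [ 0.9 -0.2 -2. ]
wrist ztop-P 0.0135
   shoulder 1620 ext x 22.1 y 35.6 z 0.0653 centre [ 0.6141 -0.022 ] rect 81.2
   grip 2762 ext x 24.4 y 16.3 z 0.0986 centre [ 0.6138 -0.0219] rect 16.0
bay0 floor 2977 bx [-0.0173  0.024 ] by [-0.015   0.0194]
bay1 floor 297 bx [-0.0173 -0.0134] by [-0.0192  0.0193]
block bx [-0.08    0.0361] by [-0.105  0.105] (expect -.08 .036 +-.105)
```

View pics/wrist8.png

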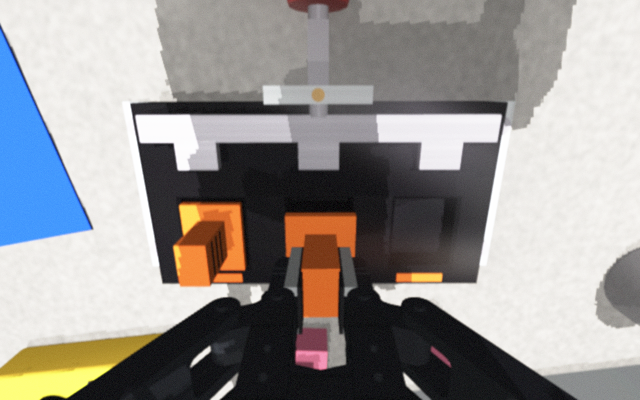

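>>> arm_command(
  commands=[
    [1,[0.38,-0.14,0],0.001],
    [1,[0,0,-0.4],0],
    [1,[0,0,-0.4],0],
    [1,[0,0,0],0],
    [1,[0,0,-0.3],0],
    [1,[0,0,-0.2],0],
    [1,[0,0,0],0],
    [1,[0,0,0],0],
  ],
)

```text
clock: 30.3
position: [0.6196, -0.0229, 0.0772]
ee_rot: [0.537, -0.537, -0.46, 0.46]
contact_force: [-0.8, 0.3, -2.4]
width: 0.0151
```

>>> arm_command(
  commands=[
    [1,[0,0,-0.3],0],
    [1,[0,0,-0.3],0],
    [1,[0,0,-0.3],0],
    [1,[0,0,-0.3],0],
    [1,[0,0,0],0],
    [1,[0,0,0],0],
  ],
)

```text
clock: 30.9
position: [0.6196, -0.023, 0.0652]
ee_rot: [0.537, -0.537, -0.46, 0.46]
contact_force: [0.9, 0.2, -1.7]
width: 0.0143
```

>>> arm_command(
  commands=[
    [1,[0,0,-0.3],0],
    [1,[0,0,-0.2],0],
    [1,[0,0,0],0],
    [1,[0,0,0],0],
  ],
)

```text
clock: 31.3
position: [0.6196, -0.023, 0.0603]
ee_rot: [0.537, -0.537, -0.46, 0.46]
contact_force: [0.3, -0.6, -1.0]
width: 0.0148
```

>>> arm_command(
  commands=[
    [1,[0,0,-0.15],0],
    [1,[0,0,-0.15],0],
    [1,[0,0,0],0],
    [1,[0,0,0],0],
  ],
)

```text
clock: 31.7
position: [0.6196, -0.023, 0.06]
ee_rot: [-0.536, 0.537, 0.461, -0.46]
contact_force: [-5.0, -1.0, 12.3]
width: 0.0152
```

>>> arm_command(
  commands=[
    [4.5,[0,0,0.2],0],
    [4.5,[0,0,0],0],
    [4.5,[0,0,0],0],
    [4.5,[0,0,0],0],
    [4.5,[0,0,3],0],
    [4.5,[0,0,4],0],
    [4.5,[0,0,4],0],
    [4.5,[-1.78,-3.48,1],-0.1],
    [4.5,[-1.78,-3.48,1],-0.1],
    [4.5,[-1.78,-3.48,1],-0.1],
    [4.5,[-1.78,-3.48,1],-0.1],
    [4.5,[-1.78,-3.48,1],-0.1],
  ],
)

```text
clock: 32.9
position: [0.5297, -0.1981, 0.2195]
ee_rot: [0.635, -0.634, -0.312, 0.312]
contact_force: [0.4, 1.1, 0.6]
width: 0.0449
```

>>> arm_command(
  commands=[
    [4.5,[-1.78,-3.48,0],-0.1],
    [4.5,[-1.78,-3.48,0],-0.1],
    [4.5,[-1.78,-3.48,0],-0.1],
    [4.5,[-1.78,-3.48,0],-0.1],
    [4.5,[0,0,0],0],
    [4.5,[0,0,0],0],
  ],
)

```text
clock: 33.5
position: [0.4589, -0.3367, 0.2189]
ee_rot: [0.684, -0.683, -0.181, 0.18]
contact_force: [-0.0, 0.1, -0.7]
width: 0.0451
```

```bash
python3 - <<'E'
from new import *
im=run()
E
```

```text
33.5 [ 0.4589 -0.3367  0.2189] jaw 0.5164
z top med 0.0608
new 450 [ 458.9 -336.7] [14.9 23.4] z 0.0608 jaw dir 0.509 pix [320. 185.]
```

>>> arm_command(
  commands=[
    [4.5,[0,0,-3.5],-0.005],
    [4.5,[0,0,-4],0],
    [4.5,[0,0,-4],0],
    [4.5,[0,0,-3.4],0],
    [4.5,[0,0,-2],0],
    [4.5,[0,0,0],0],
    [1,[0,0,0],0],
    [1,[0,0,0],0],
    [1,[0,0,0],0],
    [1,[0,0,0],0],
    [1,[0,0,0],0],
    [1,[0,0,0],0],
  ],
)

```text
clock: 34.75
position: [0.4602, -0.3366, 0.0517]
ee_rot: [-0.683, 0.685, 0.18, -0.179]
contact_force: [0.0, 0.7, 7.4]
width: 0.015
```

>>> arm_command(
  commands=[
    [1,[0,0,0],0],
    [1,[0,0,1],0],
    [1,[0,0,3],0],
    [1,[0,0,3],0],
    [1,[0,0,3],0],
    [1,[1.7,3.78,0],0.0905],
    [1,[1.7,3.78,0],0.0905],
    [1,[1.7,3.78,0],0.0905],
    [1,[1.7,3.78,0],0.0905],
    [1,[1.7,3.78,0],0.0905],
  ],
)

```text
clock: 35.75
position: [0.5445, -0.1458, 0.1508]
ee_rot: [-0.626, 0.626, 0.329, -0.329]
contact_force: [0.3, 0.1, -0.7]
width: 0.0146
```

>>> arm_command(
  commands=[
    [1,[1.7,3.78,0],0.0905],
    [1,[1.7,3.78,0],0.0905],
    [1,[1.7,3.78,0],0.0905],
    [1,[1.7,3.78,0],0.0905],
    [1,[1.6,3.78,0],0.0905],
    [1,[0,0,0],0],
    [1,[0,0,-3],0],
    [1,[0,0,-3],0],
    [1,[0,0,0],0],
    [1,[0,0,0],0],
  ],
)

```text
clock: 36.75
position: [0.628, 0.0412, 0.0904]
ee_rot: [0.537, -0.537, -0.46, 0.461]
contact_force: [0.5, -0.1, -1.1]
width: 0.0146
```

```bash
python3 - <<'E'
import hold; hold.run(tag="9",names=("wrist",))
import bays; bays.run()
E
```

```text
36.75 [0.628  0.0412 0.0904] jaw 1.4173 f [ 0.5 -0.1 -1.1]
wrist ztop-P 0.0127
   shoulder 2024 ext x 21.8 y 35.7 z 0.0657 centre [0.6276 0.0415] rect 81.3
   grip 2794 ext x 24.4 y 16.1 z 0.0992 centre [0.6273 0.0415] rect 83.8
bay0 floor 578 bx [-0.0172 -0.01  ] by [-0.0194  0.0191]
block bx [-0.0803  0.0358] by [-0.1051  0.1049] (expect -.08 .036 +-.105)
```

View pics/wrist9.png

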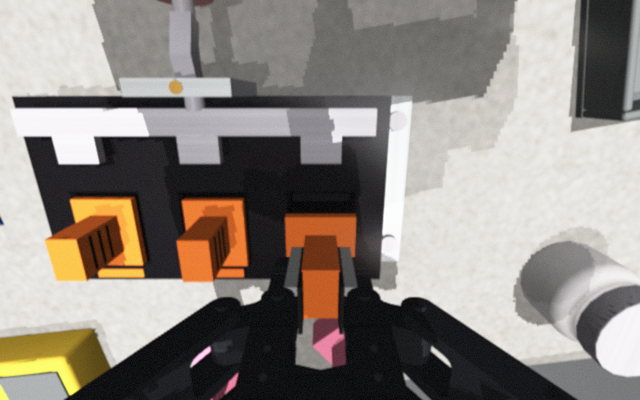

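>>> arm_command(
  commands=[
    [1,[0.03,0.03,0],0],
    [1,[0,0,-0.4],0],
    [1,[0,0,-0.4],0],
    [1,[0,0,0],0],
    [1,[0,0,-0.3],0],
    [1,[0,0,-0.2],0],
    [1,[0,0,0],0],
    [1,[0,0,0],0],
  ],
)

```text
clock: 37.65
position: [0.6287, 0.0422, 0.0772]
ee_rot: [0.537, -0.537, -0.46, 0.46]
contact_force: [0.5, 0.7, -1.6]
width: 0.0147
```

>>> arm_command(
  commands=[
    [1,[0,0,-0.3],0],
    [1,[0,0,-0.3],0],
    [1,[0,0,-0.3],0],
    [1,[0,0,-0.3],0],
    [1,[0,0,0],0],
    [1,[0,0,-0.2],0],
    [1,[0,0,0],0],
  ],
)

```text
clock: 38.35
position: [0.6286, 0.0422, 0.0631]
ee_rot: [0.537, -0.537, -0.46, 0.46]
contact_force: [-0.4, -0.8, -1.1]
width: 0.0147
```

>>> arm_command(
  commands=[
    [1,[0,0,-0.2],0],
    [1,[0,0,-0.2],0],
    [1,[0,0,0],0],
    [1,[0,0,0],0],
  ],
)

```text
clock: 38.75
position: [0.6288, 0.0421, 0.0598]
ee_rot: [-0.537, 0.537, 0.461, -0.46]
contact_force: [-0.3, -0.6, 2.8]
width: 0.0149
```

>>> arm_command(
  commands=[
    [1,[0,0,-0.15],0],
    [1,[0,0,0],0],
    [4.5,[0,0,0.2],0],
    [4.5,[0,0,0],0],
    [4.5,[0,0,0],0],
    [4.5,[0,0,0],0],
    [4.5,[0,0,3],0],
    [4.5,[0,0,4],0],
    [4.5,[0,0,4],0],
    [7,[-3.6,-1.12,2],0],
    [7,[-3.6,-1.12,2],0],
    [7,[-3.6,-1.12,0],0],
  ],
)

```text
clock: 39.95
position: [0.5214, 0.0081, 0.2124]
ee_rot: [-0.535, 0.538, 0.462, -0.459]
contact_force: [-0.3, -0.4, 0.2]
width: 0.0697
```

>>> arm_command(
  commands=[
    [7,[-3.6,-1.12,0],0],
    [7,[0,0,0],0],
    [7,[0,0,0],0],
  ],
)

```text
clock: 40.25
position: [0.4845, -0.0028, 0.2101]
ee_rot: [-0.537, 0.537, 0.461, -0.46]
contact_force: [-0.4, -0.3, -0.0]
width: 0.0693
```

```bash
python3 - <<'E'
from box import *
im=run(); cv2.imwrite("pics/w10.png",im["pixels"][...,::-1])
for im in (im,manip.get_image("side")):
  p,uv=cloud(im,mask(im,"orange"))
  for n,c in (("bay0",(.6279,.0418)),("bay1",(.6178,-.0234)),("bay2",(.6077,-.0886))):
    k=np.hypot(p[:,0]-c[0],p[:,1]-c[1])<.028; z=p[k,2]
    if k.sum()>10: print(n,k.sum(),"top",np.median(z[z>.06]).round(4),"shoulder",np.median(z[(z>.032)&(z<.042)]).round(4))
E
```

```text
40.25 [ 0.4845 -0.0028  0.2101] jaw 1.4172
red [302 164  37  34 814] [ 0.4806 -0.0024  0.0535] [[0.4675, -0.0158, 0.0454], [0.4945, 0.0119, 0.0585]]
bay0 1333 top 0.0689 shoulder 0.0351
bay1 1424 top 0.0688 shoulder 0.035
bay2 1299 top 0.0687 shoulder 0.035
bay0 221 top 0.0699 shoulder 0.0365
bay1 192 top 0.0699 shoulder 0.0362
bay2 169 top 0.0695 shoulder 0.0366
```

View pics/w10.png

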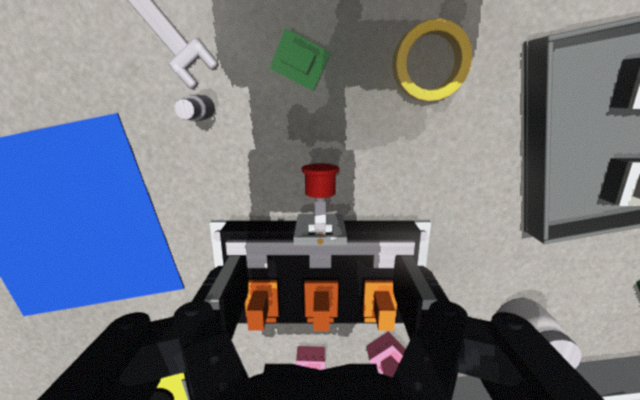

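>>> arm_command(
  commands=[
    [7,[0,0,-4],0],
    [7,[0,0,-4],0],
    [7,[0,0,-4],0],
    [7,[0,0,-3],0],
    [7,[0,0,-1.8],0],
    [7,[0,0,0],0],
    [2,[0,0,0],0],
    [2,[0,0,0],0],
    [2,[0,0,0],0],
    [2,[0,0,0],0],
    [2,[0,0,0],0],
    [2,[0,0,0],0],
  ],
)

```text
clock: 41.55
position: [0.4859, -0.0034, 0.0433]
ee_rot: [-0.535, 0.538, 0.461, -0.46]
contact_force: [-1.1, -3.3, 6.8]
width: 0.028
```

>>> arm_command(
  commands=[
    [2,[0,0,0],0],
    [2,[0.49,-0.076,0],0],
    [2,[0.49,-0.076,0],0],
    [2,[0.49,-0.076,0],0],
    [2,[0.49,-0.076,0],0],
    [2,[0.49,-0.076,0],0],
    [2,[0.49,-0.076,0],0],
    [2,[0.15,-0.02,0],0],
    [2,[0,0,0],0],
    [2,[0,0,0],0],
  ],
)

```text
clock: 42.55
position: [0.5156, -0.008, 0.0433]
ee_rot: [-0.536, 0.537, 0.461, -0.46]
contact_force: [-3.5, -2.6, 7.9]
width: 0.0282
```

>>> arm_command(
  commands=[
    [7,[0,0,0],0],
    [7,[0,0,0],0],
    [7,[0,0,0],0],
    [7,[0,0,0],0],
    [7,[0,0,2],0],
    [7,[0,0,4],0],
    [7,[0,0,4.5],0],
    [7,[0,0,4],0],
    [7,[0,0,4],0],
    [7,[0,0,2],0],
    [7,[0,0,0],0],
    [7,[0,0,0],0],
  ],
)

```text
clock: 43.75
position: [0.5152, -0.0072, 0.2464]
ee_rot: [0.537, -0.537, -0.46, 0.46]
contact_force: [-0.6, 0.1, -0.6]
width: 0.07
```

```bash
python3 - <<'E'
from box import *
im=run(); cv2.imwrite("pics/w11.png",im["pixels"][...,::-1])
for nm in ("wrist","side"):
  im=manip.get_image(nm); p,uv=cloud(im,mask(im,"orange"))
  if nm=="side": cv2.imwrite("pics/s11.png",im["pixels"][...,::-1])
  for n,c in (("bay0",(.6279,.0418)),("bay1",(.6178,-.0234)),("bay2",(.6077,-.0886))):
    k=np.hypot(p[:,0]-c[0],p[:,1]-c[1])<.028; z=p[k,2]
    if k.sum()>10: print(n,k.sum(),"top",np.median(z[z>.06]).round(4))
E
```

```text
43.75 [ 0.5152 -0.0072  0.2464] jaw 1.4181
red [304 156  32  30 680] [ 0.5091 -0.0067  0.0529] [[0.4969, -0.0203, 0.0379], [0.523, 0.0082, 0.0586]]
bay0 957 top 0.0688
bay1 1019 top 0.0689
bay2 973 top 0.0688
bay0 190 top 0.0701
bay1 167 top 0.0698
bay2 131 top 0.0705
```

View pics/w11.png

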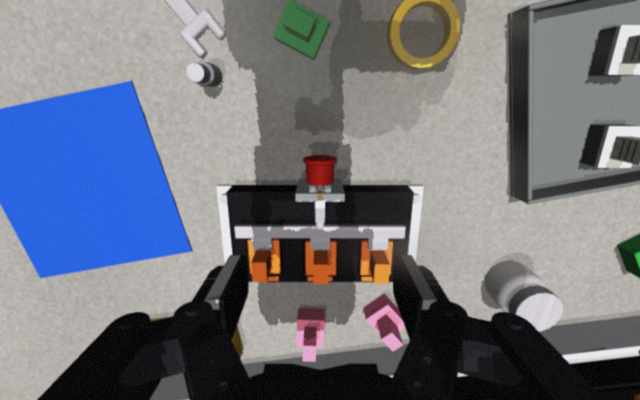

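View pics/s11.png

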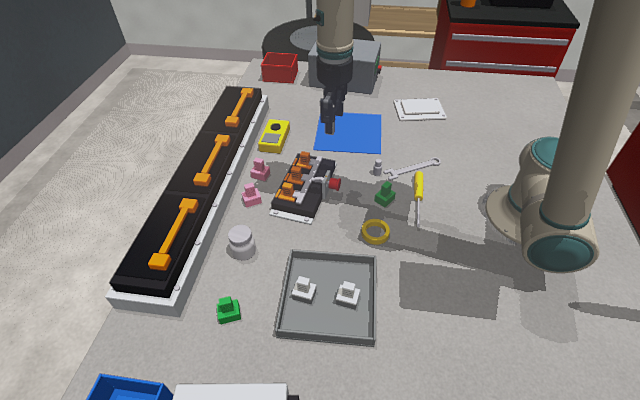

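```bash
python3 -c "
from rig import manip; print(manip.sign_off())"
```

```text
the job is handed in; nothing more can be done
None
```

The fuse box is serviced, and I handed the job in at about 44 s of the 208 s allowed.

- **Lock out:** I pulled the red knob out by about 30 mm, and the camera showed it staying there after release.
- **Spent modules:** Bays 0 and 2 held spent modules and the middle bay was empty. Both spent modules now stand upright in the grey tray.
- **New modules:** All three orange modules are plugged in, one per bay. Their tops measure 68.7 to 68.9 mm in the wrist view, level with where the spent ones sat.
- **Lock home:** I pushed the knob back about 30 mm. It sits within 0.5 mm of where it started, with the steel bar's tongues over all three bays.
- **Bystanders:** In the last side and wrist pictures the ring, jar, multimeter, wrench socket and the green and pink look-alikes appear where they started. I checked this by eye and did not measure it.

**Failed first fit:** The first attempt to plug the bay 2 module was about 1 mm off and pressed on the rim with a reading of 38 N vertically (about 40 N in all). I lifted it, measured again and shifted it, and it then went in freely.

**Camera disagreement:** The side camera read 1 to 2 mm different from the wrist camera throughout. I used the wrist readings, which matched the box's stated size.

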